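# Clamp the specimen plate under the microscope

## Task

Close the raised clamp frame down flat onto the plate in the holder under the stereo microscope, then lock it by turning both turnbuttons on the holder's front rail from their open position until each points straight back over the frame's front bar, square to it. Do not bump the microscope, and leave everything else on the bench where it is.

Things in the scene. Friction and masses are not known exactly. Their poses are not given: they have to be found in the camera images.
- holder: specimen holder fixed on the microscope stand. Origin at bench level below its middle; level; x points from its front rail (robot's side) to its back, y left, z up. Base plate x -135 to 145, y -165 to 165, 12 mm thick. Dark bed x -98 to 88, y -112 to 112, top at z = 50 mm, with an aluminium plate 90 x 150 mm flush in it. Front rail = bed from x -98 to -60; the turnbuttons stand on it.
- clamp (a joint): hinge of the aluminium clamp frame (axis along y at holder x 70, z 54.5 mm), rad: 0 = closed flat on the bed, its stop; grows as the front bar rises. Stiff hinge: stays at any angle, closes with 2 to 5 N down on the front bar. Frame 200 mm wide, 8 mm thick, reaching 130 mm from the axis; bars 24 to 28 mm wide round a window. Closed: over holder x -60 to 70, top at z = 58.5 mm.
- clamp_rim (a point): middle of the frame's front bar on its upper face: 117 mm from the hinge axis, 4 mm above the frame's mid-plane, at holder y = 0; it moves with the frame
- latch_left (a joint): turnbutton at the rail's left (holder y +75), rad: 0 = locked, pointing straight back (holder +x) over the frame's front bar; 1.57 = open, pointing along the rail to the other one; above that, tip towards the robot. Closes anticlockwise from above. No stop at 0 (range -0.6 to 2.5); stays where left (0.1 Nm friction). A bar reaching 60 mm from its pivot to one side.
- latch_right (a joint): the mirror-image turnbutton at the rail's right (holder y -75), rad: 0 = locked, pointing straight back (holder +x) over the front bar; 1.57 = open, pointing along the rail to the other one; above that, tip towards the robot. Closing is clockwise from above. Same range, size and friction.
- left_pivot (a point): pivot of the left turnbutton, level with its flat top (holder -80, 75, 66 mm). Each turnbutton is a steel bar 16 mm wide and 6 mm thick (z 60 to 66 mm), round-ended, with an upright thumb rib along its middle, 7 mm thick, 12 to 46 mm from the pivot, its top at z = 82 mm
- right_pivot (a point): pivot of the right turnbutton, likewise (holder -80, -75, 66 mm)
- left_tip (a point): on the left turnbutton's flat top near its free end, 52 mm from the pivot axis
- right_tip (a point): the same point of the right turnbutton
- microscope: stereo microscope fixed over the holder, same origin and axes. Lens barrel 60 mm across, lower end at z 225, over x 5, y 0. Body z 251 to 365, x -38 to 48, y -48 to 48 (knobs to +-64). Two eyepieces at y +-31 rise at 45 degrees towards the robot to x -120, z 455 mm. Column at x 122. It overhangs the turnbuttons: reach them from the robot's side, tool tilted 40 degrees.
- spare_lens: spare screw-on lens, black, 48 mm across and 34 mm high, standing on the stand's base plate to the right of the holder; origin under its centre
- steel_rule: steel rule 200 x 28 x 4 mm lying on the bench; origin under its centre
- screwdriver: screwdriver with a black handle, 190 mm long, lying on the bench; origin on its underside, about mid-length
- wrench: open wrench, 170 mm long, lying on the bench; origin on its underside, about mid-length
- spare_plate: loose aluminium plate 120 x 160 x 6 mm with a hole near each corner, lying on the bench; origin under its centre
- motor: bare motor, an aluminium can 52 mm across and 45 mm high with a short shaft on top, standing on the bench; origin under its centre
- cleaner: white closed bottle, 60 mm across and 150 mm high, standing on the bench; origin under its centre
- tube_bender: hand tube bender with two yellow arms and black grips, about 270 mm long, lying on the bench; origin under its middle

How it is judged (in metres and radians):
On the way, in this order (a step that is already met when the one before it is completed fails the run):
1. the clamp frame is closed flat on the bed (value of joint clamp below 0.04 rad), for 0.2 s.
2. with the frame closed, both turnbuttons point back over its front bar (value of joint clamp below 0.04 rad and value of joint latch_left between -0.3 and 0.3 rad and value of joint latch_right between -0.3 and 0.3 rad), for 0.2 s.
At the end, for the whole second after the job is handed in: The clamp frame lies closed (within 0.04 rad of flat) and each turnbutton points straight back over its front bar (joint within 0.3 rad, about 17 degrees, of 0) (all of step 2); the robot touches nothing.
It fails at once if the microscope is bumped (pushed with more than 3 N) (contact force between microscope and anything else above 3 N).
It fails at once if something else on the bench is moved by more than 30 mm (distance of any of spare_lens, steel_rule, screwdriver, wrench, spare_plate, motor, cleaner, tube_bender from where it was at the start of the episode above 0.03 m).
It also fails if it takes over 61 s, if anything falls off the work surface, if the arm or the gripper's body presses on something with over 40 N, if the wrist force passes 120 N, or if a joint passes its speed limit or range.

## Robot

A 6-joint arm with a two-finger parallel gripper is mounted at the origin on the work surface. World frame = base frame: x ahead of the robot, y to its left, z up, the work surface at z = 0. Lengths are in m, angles in degrees, forces in N, time in s.
With the tool pointing down it reaches from about 0.25 to 0.725 m from the base axis. Payload 9.7 kg.
Tool frame: the origin (TCP) lies between the finger pads; the fingertips stand 17 mm ahead of it and the grasp point (between the pads) lies 2 mm behind it; z points along the fingers, y is the direction in which the jaws open and shut (so a half turn about z gives the same grasp; the last joint's range is limited). The gripper opens to 85 mm and grips with 20 to 120 N. Pads are 22 mm wide; open, the fingers measure 114 mm over their backs; the gripper's body (76 mm by 85 mm) begins 54 mm behind the grasp point. The pads swing forward as they close: fully open they stand 13 mm farther back than shut.
Start: joints at [77.235, 4.979, 10.078, 95.1, 0, 90], TCP at [0.122, 0.536, 0.248] pointing down, gripper open.
Joint ranges: [-179.16, 179.16], [-48.56, 103.87], [-65.8, 70.77], [-126.05, 130.52], [-82.76, 87.17], [-180, 180]. Speed limits (degrees/s): [127.2, 127.2, 147.25, 180, 180, 180].

## Interface

Orientations are given as [roll, pitch, yaw] about the fixed x, y, z axes, in that order (R = Rz(yaw) Ry(pitch) Rx(roll)).
In Python, from workcell import monitor, cams, order gives the robot as it stands. The module is installed in compiled form; this text tells all that it offers.
- The arm moves only by the shell command python3 -m handwheel 'ROWS' [OPENING] [FORCE]. ROWS is JSON, a list of rows, each a list of 6 numbers: the shift along the tool's x, y, z in m, then the turn, a rotation vector about the tool's x, y, z in degrees. In form: [[tx, ty, tz, wx, wy, wz], ...]. A call has exactly 8 rows; each row shifts and turns the commanded pose from where the row before left it, along the tool's axes as they then stand; what a row does not reach is not made up. A row lasts 1/12 s, in which the tool goes at most 41.7 mm and 7.16 degrees, less where a joint would pass 70% of its speed; a pose out of reach is approached as far as the arm can. A call is refused whole if a number of a shift passes 0.0417 or a number of a turn 7.16, either way. A call with a gripper value outside its range is refused whole. OPENING is the opening, from -1 (shut) to 1 (fully open), set as the call begins (- or left out, the last holds). The fingers move at their own pace and stop on an object; FORCE is the grip in N (left out, the last holds). Time passes only in rows, so rows that do not move let the fingers close, or fill a call up. It gives the time, the measured TCP pose, the force and the opening at its end, in the units of the state.
- monitor.get_obs(): the state, without advancing time (a new reading comes with each control period).
- cams.camera(name): name is "scene" or "side" or "wrist"; returns a dict with "img" (420x560x3 uint8, red, green, blue), "depth" (420x560 float32, m along the optical axis (not along the pixel's ray), 0 where there is no reading), "fx", "fy", "cx", "cy" (pixels), "rvec" (rotation vector, rad) and "tvec" (3), from world to camera coordinates, as OpenCV has them; the wrist camera has in their place "tool_from_camera" (4x4, takes a point from camera to tool coordinates, whose origin is the TCP and whose axes are the flange's). Camera axes: x right, y down, z forward; pixel columns grow to the right and rows downward; lengths in m; the calibration is good to about 2 mm. A picture is of the moment at which its call begins: read the wrist's pose just before it.
- order.job_done(): hands the job in, once; it reports no verdict.
The state is a dict: "time": time; "q": joint angles; "qd": joint speeds; "joint_efforts": joint torques, N m; "ee_pos": TCP position; "tcp_rot": TCP orientation; "wrist_force": force on the tool from outside, world axes, zero at the start; "torque": the same for the moment, N m; "opening": finger opening in m.
Only numpy, scipy, OpenCV 4.12 (cv2) and the standard library are available. Lean on these libraries where they do the work, as an engineer would, in place of code of your own. Each camera call takes 0.05 s, during which the arm holds its last target. There are 200 camera calls.

## Working session

There is one attempt and no reset: what is moved stays moved. The work goes in short steps, Python scripts to look and compute and a shell command to move; the robot and the scene stay as the last step left them, time stands still between calls to the robot, and variables do not carry over. Pictures are saved under pics/ and viewed, about 8 in all and at most 12, crops included, and the job is handed in when it is done.

```bash
mkdir -p pics; ls; cat > h.py <<'E'
import numpy as np, cv2
from scipy.spatial.transform import Rotation as R
from workcell import monitor, cams, order
def cam(n):
    o=monitor.get_obs(); c=cams.camera(n)
    if n=="wrist":
        T=np.eye(4); T[:3,:3]=R.from_euler('xyz',o['tcp_rot'],degrees=True).as_matrix(); T[:3,3]=o['ee_pos']
        W=T@np.array(c['tool_from_camera'])
    else:
        A=np.eye(4); A[:3,:3]=cv2.Rodrigues(np.array(c['rvec'],float))[0]; A[:3,3]=np.ravel(c['tvec']); W=np.linalg.inv(A)
    c['W']=W; return c
def pts(c):
    v,u=np.mgrid[0:420,0:560]; d=c['depth']
    P=np.stack([(u-c['cx'])/c['fx']*d,(v-c['cy'])/c['fy']*d,d],-1)
    return P@c['W'][:3,:3].T+c['W'][:3,3]
def ray(c,u,v,z):
    d=c['W'][:3,:3]@np.array([(u-c['cx'])/c['fx'],(v-c['cy'])/c['fy'],1]); o=c['W'][:3,3]
    return o+d*(z-o[2])/d[2]
def save(c,f): cv2.imwrite('pics/'+f,c['img'][:,:,::-1])
E
python3 - <<'E'
from h import *
print(monitor.get_obs())
for n in("scene","side"):
    c=cam(n); save(c,n+'1.png'); np.savez(n+'1.npz',**{k:np.array(v) for k,v in c.items()}); print(n,c['W'][:3].round(3))
E
```

```text
pics
{'time': 0.0, 'q': array([7.72339443e+01, 5.01059672e+00, 1.00332907e+01, 9.51001045e+01,
       6.37811686e-04, 8.99980182e+01]), 'qd': array([ 0.01722619,  0.00946758,  0.06416313, -0.11026874,  0.00828555,
       -0.00765557]), 'joint_efforts': array([ 4.66474303e-04, -5.20382345e+01,  4.64808583e+01,  1.61032670e-02,
       -3.94711174e-05, -1.21001843e-06]), 'ee_pos': array([0.12148278, 0.53619207, 0.24757747]), 'tcp_rot': array([-1.79922590e+02, -6.40488598e-04,  1.67235925e+02]), 'wrist_force': array([-0.49043452, -0.0227199 , -0.60384462]), 'torque': array([0.00571722, 0.01203947, 0.0096514 ]), 'opening': 0.08546501428759977}
scene [[ 0.018  0.956 -0.293  0.917]
 [ 1.    -0.018  0.003  0.029]
 [-0.003 -0.293 -0.956  1.338]]
side [[ 0.974 -0.139  0.177  0.274]
 [-0.224 -0.565  0.794 -1.031]
 [-0.01  -0.813 -0.582  0.85 ]]
```

View pics/scene1.png

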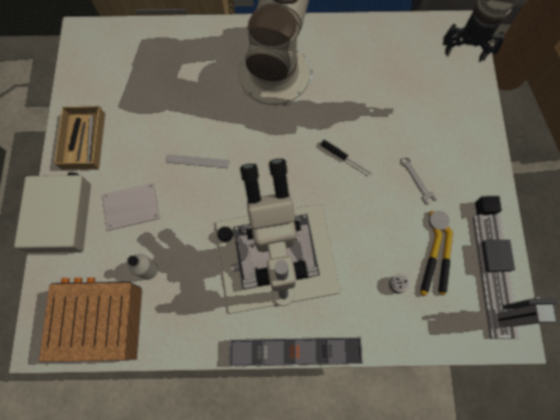

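View pics/side1.png

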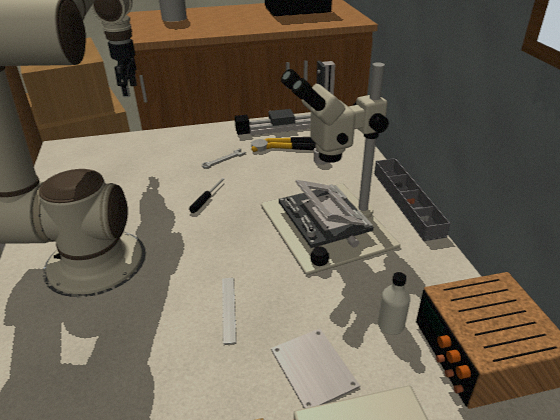

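The scene view puts the stand plate around (216–337, 207–308), with the microscope on it and the spare lens at (225,234). The side view shows the raised frame at about (335,205) and the turnbuttons on the rail near (300,215). Next I'll get the holder pose from depth.

```bash
python3 - <<'E'
from h import *
for n in("scene","side"):
    c={k:v for k,v in np.load(n+'1.npz').items()}
    P=pts(c); ok=c['depth']>0
    reg=ok&(P[...,0]>.42)&(P[...,0]<.95)&(abs(P[...,1])<.33)
    z=P[...,2]
    print(n,np.percentile(z[reg&(z<.005)],[5,50,95]), np.histogram(z[reg],np.arange(-.005,.13,.005))[0])
    for lo,hi in((.008,.017),(.046,.056)):
        m=(reg&(z>lo)&(z<hi)).astype(np.uint8)
        m=cv2.morphologyEx(m,cv2.MORPH_OPEN,np.ones((3,3)))
        k,l,s,_=cv2.connectedComponentsWithStats(m)
        p=P[m>0][:,:2]
        if len(p)<20: continue
        r=cv2.minAreaRect((p*1000).astype(np.float32)); print(lo,len(p),r,cv2.boxPoints(r).round(0).tolist())
    v=slice(170,320) if n=='scene' else slice(150,280); u=slice(190,360) if n=='scene' else slice(240,420)
    cv2.imwrite(f'pics/{n}_crop.png',cv2.resize(np.clip(c['img'][v,u,::-1].astype(float)*1.3,0,255).astype(np.uint8),None,fx=4,fy=4,interpolation=cv2.INTER_CUBIC))
E
```

```text
scene [-0.00418773  0.00031648  0.00411993] [11097 14147  2697  2845   840   122   162   109    98   188   736   846
   143   101   120   101    94    97    83    95    94   107    89    23
     6     1]
0.008 3161 ((634.404052734375, 1.660247802734375), (279.76025390625, 329.23455810546875), 9.351076126098633) [[470.0, 141.0], [523.0, -183.0], [799.0, -138.0], [746.0, 187.0]]
0.046 886 ((625.0341186523438, -0.05594635009765625), (186.1814727783203, 223.63714599609375), 9.224303245544434) [[515.0, 95.0], [551.0, -125.0], [735.0, -96.0], [699.0, 125.0]]
side [-0.00277034  0.00014194  0.00308447] [7687 8801  829 2772  410  305  387  348  438  510 1349 1341   95  216
  306  113   97  104   65   77   59  147  209   63   16   18]
0.008 2939 ((729.1610717773438, 17.188262939453125), (482.6659240722656, 338.0384216308594), 11.666361808776855) [[459.0, 134.0], [527.0, -197.0], [1000.0, -100.0], [931.0, 232.0]]
0.046 2034 ((638.3768310546875, -3.160552978515625), (214.6090087890625, 228.3259735107422), 8.720022201538086) [[515.0, 93.0], [550.0, -132.0], [762.0, -100.0], [727.0, 126.0]]
```

View pics/side_crop.png

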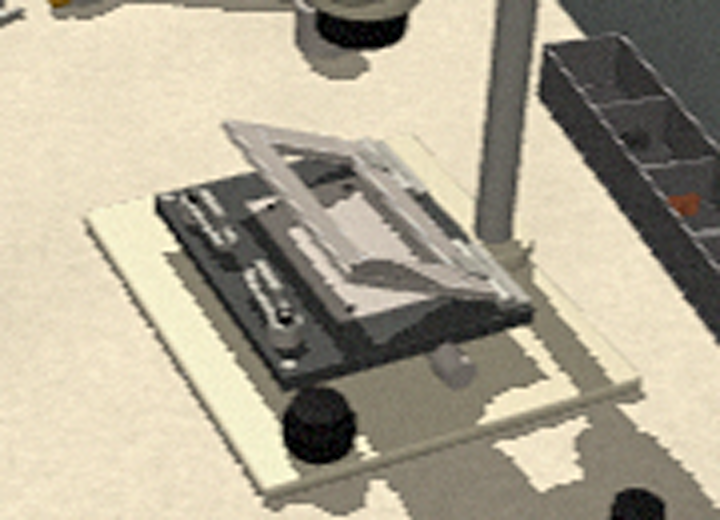

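Bed (186×224) and base plate (280×330) come out at their true sizes in both fits, which agree: holder origin ≈ (0.630, 0.001), yaw ≈ 9.3°. The turnbuttons are open, pointing at each other. I'll move in front of the holder and measure the frame angle in the meantime.

```bash
cat >> h.py <<'E'
Y=np.radians(9.3); H=np.array([[np.cos(Y),-np.sin(Y),0],[np.sin(Y),np.cos(Y),0],[0,0,1]]); O=np.array([.630,.0008,0])
def hol(p): return (np.asarray(p)-O)@H      # world -> holder
def go(tip,tilt=40):  # holder tip target (m) -> needed tool shift/turn
    o=monitor.get_obs(); Rt=R.from_euler('xyz',o['tcp_rot'],degrees=True); t=np.radians(tilt)
    z=np.array([np.sin(t),0,-np.cos(t)]); x=np.array([-np.cos(t),0,-np.sin(t)])
    G=R.from_matrix(H@np.stack([x,[0,1,0],z],1))
    now=hol(o['ee_pos']+.017*Rt.as_matrix()[:,2])
    rv=(Rt.inv()*G).as_rotvec(degrees=True)
    s=G.inv().apply(H@(np.array(tip)-now))
    print('t',round(o['time'],2),'tip now',(now*1000).round(1),'F',o['wrist_force'].round(1),'turn',rv.round(1),'shift(after turn)',s.round(4),'q',o['q'].round(0))
E
python3 - <<'E'
from h import *
for n in("scene","side"):
    c={k:v for k,v in np.load(n+'1.npz').items()}
    P=hol(pts(c)); ok=c['depth']>0
    m=ok&(abs(P[...,1])<.1)&(P[...,0]>-.06)&(P[...,0]<.06)&(P[...,2]>.066)&(P[...,2]<.16)
    p=P[m]; print(n,len(p), 'a=',np.degrees(np.median(np.arctan2(p[:,2]-.0545,.07-p[:,0]))), 'top z',np.percentile(p[:,2],[95,99,100]),'min x',np.percentile(p[:,0],[0,2,5]))
E
python3 -m handwheel '[[0,0,0,0,0,-5.53],[0,0,0,0,0,-5.53],[0,0,0,0,0,-5.53],[0,0,0,0,0,-5.53],[-0.00875,-0.0305,0,0,0,0],[-0.00875,-0.0305,0,0,0,0],[-0.00875,-0.0305,0,0,0,0],[-0.00875,-0.0305,0,0,0,0]]' -1 20
python3 -m handwheel '[[-0.00875,-0.0305,0,0,0,0],[-0.00875,-0.0305,0,0,0,0],[-0.00875,-0.0305,0,0,0,0],[-0.00875,-0.0305,0,0,0,0],[-0.00875,-0.0305,0,0,0,0],[-0.00875,-0.0305,0,0,0,0],[-0.00875,-0.0305,0,0,0,0],[-0.00875,-0.0305,0,0,0,0]]'
python3 -m handwheel '[[-0.00875,-0.0305,0,0,0,0],[-0.00875,-0.0305,0,0,0,0],[-0.00875,-0.0305,0,0,0,0],[-0.00875,-0.0305,0,0,0,0],[-0.00875,-0.0305,0,0,0,0],[-0.00875,-0.0305,0,0,0,0],[-0.00875,-0.0305,0,0,0,0],[-0.00875,-0.0305,0,0,0,0]]'
python3 -c "from h import *; go([-.11,0,.18])"
```

```text
scene 801 a= 26.693805139609736 top z [0.10882256 0.11183314 0.1147549 ] min x [-0.05136852 -0.04629823 -0.04323293]
side 774 a= 26.34977643619486 top z [0.11037384 0.11179039 0.11304837] min x [-0.0516366  -0.04933892 -0.04857817]
time: 0.77
ee_pos: [0.1761, 0.4204, 0.2477]
tcp_rot: [-180.0, -0.0, -170.6]
wrist_force: [1.1, 0.3, 0.5]
opening: -0.0001
time: 1.43
ee_pos: [0.2847, 0.1909, 0.2482]
tcp_rot: [180.0, 0.0, -170.6]
wrist_force: [0.4, 0.6, 0.1]
opening: -0.0001
time: 2.1
ee_pos: [0.3936, -0.0388, 0.2481]
tcp_rot: [180.0, -0.0, -170.7]
wrist_force: [0.2, 1.0, 0.1]
opening: 0.0001
t 2.1 tip now [-239.7   -0.8  231.1] F [0.2 1.  0.1] turn [  0. -40.   0.] shift(after turn) [-0.0665  0.0008  0.1226] q [ -6. -16.  -9.  97.   0. -15.]
```

```bash
python3 -m handwheel '[[0,0,0,0,-6.67,0],[0,0,0,0,-6.67,0],[0,0,0,0,-6.67,0],[0,0,0,0,-6.67,0],[0,0,0,0,-6.67,0],[0,0,0,0,-6.67,0],[0,0,0,0,0,0],[0,0,0,0,0,0]]'
python3 - <<'E'
from h import *
go([-.11,0,.18]); c=cam('wrist'); save(c,'w1.png')
E
```

```text
time: 2.77
ee_pos: [0.4178, -0.0495, 0.2552]
tcp_rot: [179.1, 38.3, -170.8]
wrist_force: [-1.1, 0.2, -0.3]
opening: -0.0001
t 2.77 tip now [-207.   -15.1  241.8] F [-1.1  0.2 -0.3] turn [ 0.9 -1.7 -0.1] shift(after turn) [-0.0346  0.0151  0.1097] q [-18. -49. -36.  67.  17. -22.]
```

View pics/w1.png

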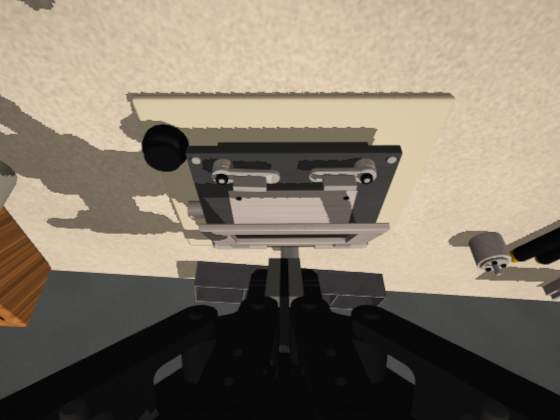

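The wrist view is upside-down. Both turnbuttons are open on the rail, with pivots at about (222,178) and (367,177), and the raised frame bar is at y≈228. I'll move to just above the front bar.

```bash
python3 -m handwheel '[[-0.0087,0.0038,0.0274,0,0,0],[-0.0087,0.0038,0.0274,0,0,0],[-0.0087,0.0038,0.0274,0,0,0],[-0.0087,0.0038,0.0274,0,0,0],[0,0,0,0.9,-1.7,0],[-0.012,0,0.0297,0,0,0],[-0.012,0,0.0297,0,0,0],[0,0,0,0,0,0]]'
python3 - <<'E'
from h import *
go([-.025,0,.135])
E
```

```text
time: 3.48
ee_pos: [0.5668, -0.0056, 0.1594]
tcp_rot: [180.0, 39.9, -170.6]
wrist_force: [-0.7, -0.3, -1.0]
opening: -0.0001
t 3.48 tip now [-52.5   3.9 146.4] F [-0.7 -0.3 -1. ] turn [ 0.1 -0.1  0.1] shift(after turn) [-0.0137 -0.0039  0.0264] q [ -5. -30. -39.  42.   9. -11.]
```

```bash
python3 -m handwheel '[[-0.0137,-0.0039,0.0264,0,0,0],[0.0057,0,0.0048,0,0,0],[0.0057,0,0.0048,0,0,0],[0.0057,0,0.0048,0,0,0],[0.0057,0,0.0048,0,0,0],[0.0057,0,0.0048,0,0,0],[0.0057,0,0.0048,0,0,0],[0.0057,0,0.0048,0,0,0]]'
python3 - <<'E'
from h import *
go([-.038,0,.063])
E
```

```text
time: 4.15
ee_pos: [0.5844, -0.0083, 0.0999]
tcp_rot: [-180.0, 40.2, -170.6]
wrist_force: [-0.9, 0.3, 3.0]
opening: 0.0001
t 4.15 tip now [-35.5  -1.6  86.9] F [-0.9  0.3  3. ] turn [0.  0.2 0. ] shift(after turn) [0.0173 0.0016 0.0167] q [ -5. -26. -43.  33.   9. -11.]
```

Force 3 N up: the bar is closing. Continuing down gently.

```bash
python3 -m handwheel '[[0.0035,0,0.0033,0,0,0],[0.0035,0,0.0033,0,0,0],[0.0035,0,0.0033,0,0,0],[0.002,0,0.002,0,0,0],[0.001,0,0.001,0,0,0],[0.001,0,0.001,0,0,0],[0,0,0,0,0,0],[0,0,0,0,0,0]]'
python3 - <<'E'
from h import *
go([-.038,0,.063])
E
```

```text
time: 4.82
ee_pos: [0.5822, -0.0084, 0.0793]
tcp_rot: [180.0, 40.1, -170.7]
wrist_force: [-0.0, 0.5, -0.6]
opening: -0.0001
t 4.82 tip now [-37.7  -1.4  66.3] F [-0.   0.5 -0.6] turn [0.1 0.1 0. ] shift(after turn) [0.0024 0.0014 0.0024] q [ -5. -25. -45.  31.   9. -11.]
```

```bash
python3 -m handwheel '[[0.0009,0,0.0011,0,0,0],[0.0009,0,0.0011,0,0,0],[0.0006,0,0.0008,0,0,0],[0,0,0,0,0,0],[0,0,0,0,0,0],[0,0,0,0,0,0],[0,0,0,0,0,0],[0,0,0,0,0,0]]'
python3 - <<'E'
from h import *
go([-.038,0,.063])
E
```

```text
time: 5.48
ee_pos: [0.5828, -0.0084, 0.0765]
tcp_rot: [-180.0, 40.2, -170.6]
wrist_force: [-2.9, 0.4, 5.3]
opening: 0.0001
t 5.48 tip now [-37.1  -1.4  63.5] F [-2.9  0.4  5.3] turn [0.  0.2 0.1] shift(after turn) [ 0.001   0.0014 -0.0002] q [ -5. -25. -45.  30.   9. -11.]
```

```bash
python3 -m handwheel '[[0.0006,0,0.0008,0,0,0],[0.0006,0,0.0008,0,0,0],[0,0,0,0,0,0],[0,0,0,0,0,0],[0,0,0,0,0,0],[0,0,0,0,0,0],[0,0,0,0,0,0],[0,0,0,0,0,0]]'
python3 - <<'E'
from h import *
go([-.038,0,.063])
E
```

```text
time: 6.15
ee_pos: [0.5839, -0.0084, 0.0763]
tcp_rot: [-180.0, 40.4, -170.6]
wrist_force: [-6.8, -0.6, 12.0]
opening: -0.0002
t 6.15 tip now [-36.   -1.6  63.3] F [-6.8 -0.6 12. ] turn [0.  0.4 0.1] shift(after turn) [ 0.0017  0.0016 -0.001 ] q [ -5. -25. -45.  30.   9. -11.]
```

Held at the stop (z no longer changes while the force rises): the frame is closed. I'll retract and move to the front side of the left turnbutton.

```bash
python3 -m handwheel '[[0,0,-0.03,0,0,0],[0,0,-0.03,0,0,0],[0.0215,0.021,-0.0056,0,0,0],[0.0215,0.021,-0.0056,0,0,0],[0,0,0,0,0,0],[0.0068,0,0.008,0,0,0],[0.0068,0,0.008,0,0,0],[0,0,0,0,0,0]]'
python3 - <<'E'
from h import *
go([-.112,.040,.069]); c=cam('wrist'); s=cam('side')
P=hol(pts(s)); m=(s['depth']>0)&(abs(P[...,1])<.1)&(P[...,0]>-.06)&(P[...,0]<.02)&(P[...,2]>.056)&(P[...,2]<.15)
print(m.sum(),np.percentile(P[m][:,2],[5,50,95]))
a=cv2.resize(s['img'][130:280,220:420],None,fx=3,fy=3,interpolation=cv2.INTER_CUBIC)[:420]
cv2.imwrite('pics/w2.png',cv2.resize(np.hstack([c['img'],a]),None,fx=.68,fy=.68)[:,:,::-1])
E
```

```text
time: 6.82
ee_pos: [0.4971, 0.0199, 0.076]
tcp_rot: [179.9, 39.9, -170.7]
wrist_force: [0.0, -0.7, -0.9]
opening: -0.0
t 6.82 tip now [-117.1   40.4   63. ] F [ 0.  -0.7 -0.9] turn [ 0.1 -0.1  0. ] shift(after turn) [-0.0078 -0.0004 -0.0013] q [ -1. -41. -54.  37.   7.  -8.]
593 [0.05653287 0.05852954 0.06119831]
```

View pics/w2.png

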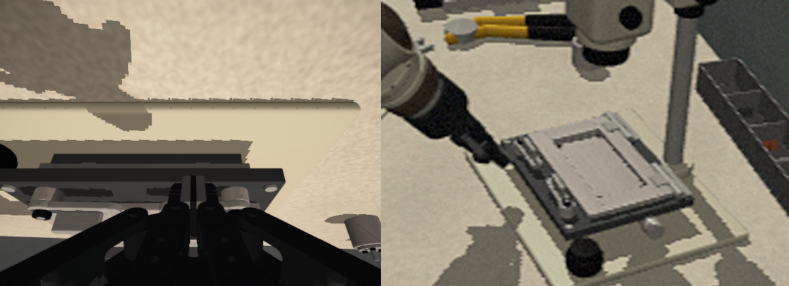

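The frame is closed flat (depth median 58.5 mm, right of the picture). The fingertips are in front of the left turnbutton and roughly 15 mm wide. Now I'll push the rib back.

```bash
python3 -m handwheel '[[-0.0122,0.0018,0.0064,0,0,0],[-0.0122,0.0018,0.0064,0,0,0],[-0.0044,0,0.0037,0,0,0],[-0.0044,0,0.0037,0,0,0],[-0.0044,0,0.0037,0,0,0],[-0.0044,0,0.0037,0,0,0],[0,0,0,0,0,0],[0,0,0,0,0,0]]'
python3 - <<'E'
from h import *
go([-.046,.0635,.069]); c=cam('wrist'); save(c,'w3.png')
E
```

```text
time: 7.58
ee_pos: [0.5467, 0.0317, 0.0852]
tcp_rot: [180.0, 40.1, -170.7]
wrist_force: [-0.1, -0.9, 0.0]
opening: -0.0003
t 7.58 tip now [-66.3  43.9  72.2] F [-0.1 -0.9  0. ] turn [0.  0.1 0. ] shift(after turn) [-0.0135  0.0196  0.0155] q [  1. -32. -49.  33.   6.  -7.]
```

View pics/w3.png

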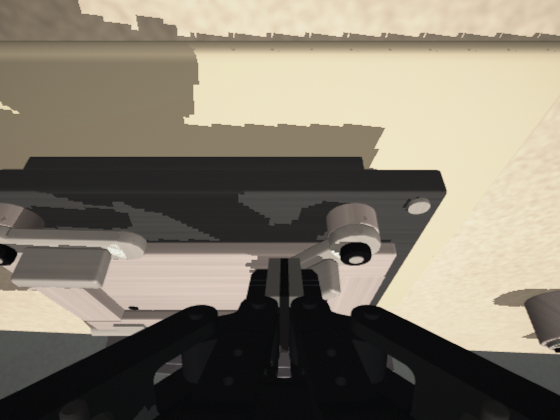

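The left turnbutton has swung to roughly 45–50°, its arm running from the pivot (355,240) to the fingertip. Next comes the second leg.

```bash
python3 -m handwheel '[[-0.0034,0.0049,0.0039,0,0,0],[-0.0034,0.0049,0.0039,0,0,0],[-0.0034,0.0049,0.0039,0,0,0],[-0.0034,0.0049,0.0039,0,0,0],[0,0,0,0,0,0],[0,0,0,0,0,0],[0,0,0,0,0,0],[0,0,0,0,0,0]]'
python3 - <<'E'
from h import *
go([-.046,.0635,.069]); c=cam('wrist'); s=cam('side'); save(c,'w4.png')
a=cv2.resize(s['img'][160:265,260:400],None,fx=4,fy=4,interpolation=cv2.INTER_CUBIC)
cv2.imwrite('pics/w4b.png',cv2.resize(np.hstack([c['img'],a]),None,fx=.71,fy=.71)[:,:,::-1])
E
```

```text
time: 8.3
ee_pos: [0.5642, 0.0543, 0.0834]
tcp_rot: [-180.0, 40.3, -170.6]
wrist_force: [5.0, -3.2, 0.6]
opening: 0.0002
t 8.3 tip now [-45.3  63.4  70.4] F [ 5.  -3.2  0.6] turn [0.  0.3 0. ] shift(after turn) [0.0015 0.0001 0.0007] q [  4. -29. -47.  31.   4.  -4.]
```

View pics/w4b.png

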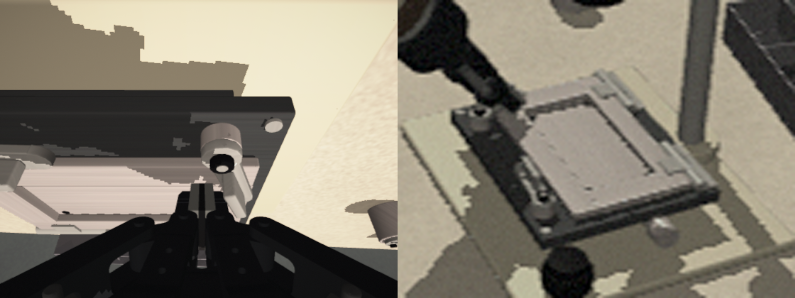

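```bash
python3 -m handwheel '[[0,-0.005,0,0,0,0],[0,0,-0.03,0,0,0],[0,0,-0.03,0,0,0],[0.0164,-0.029,-0.0163,0,0,0],[0.0164,-0.029,-0.0163,0,0,0],[0,0,0,0,0,0],[0,0,0,0,0,0],[0,0,0,0,0,0]]'
python3 - <<'E'
from h import *
go([-.112,-.04,.069]); c=cam('wrist'); np.savez('w5.npz',**{k:np.array(v) for k,v in c.items()})
cv2.imwrite('pics/w5.png',cv2.resize(c['img'],None,fx=1.4,fy=1.4)[:,:,::-1])
P=hol(pts(c)); z=P[...,2]; ok=c['depth']>0
for s in(1,-1):
    for lo,hi in((.063,.069),(.076,.087)):
        m=ok&(z>lo)&(z<hi)&(abs(P[...,0]+.06)<.06)&(abs(P[...,1]-s*.065)<.055)
        p=P[m][:,:2]*1000
        if len(p)>10: print(s,lo,len(p),cv2.minAreaRect(p.astype(np.float32)), np.percentile(p,[2,50,98],axis=0).round(0).tolist())
E
```

```text
time: 9.07
ee_pos: [0.4902, -0.0217, 0.1321]
tcp_rot: [180.0, 40.2, -170.7]
wrist_force: [0.3, 0.4, 0.7]
opening: 0.0002
t 9.07 tip now [-130.6    0.4  119.2] F [0.3 0.4 0.7] turn [ 0.   0.2 -0. ] shift(after turn) [ 0.018  -0.0404  0.0504] q [ -9. -43. -49.  45.  12. -14.]
1 0.063 778 ((-60.255126953125, 83.13091278076172), (69.48474884033203, 21.83589744567871), 22.272367477416992) [[-93.0, 64.0], [-81.0, 77.0], [-31.0, 95.0]]
1 0.076 308 ((-55.25508117675781, 83.2542953491211), (34.42515563964844, 6.953142166137695), 18.686494827270508) [[-72.0, 76.0], [-63.0, 81.0], [-40.0, 90.0]]
-1 0.063 1405 ((-80.46900177001953, -50.79471206665039), (70.00556182861328, 20.990890502929688), 84.33829498291016) [[-92.0, -84.0], [-86.0, -50.0], [-74.0, -17.0]]
-1 0.076 756 ((-80.96007537841797, -46.494354248046875), (33.76377487182617, 8.572651863098145), 87.59149932861328) [[-85.0, -62.0], [-83.0, -46.0], [-78.0, -30.0]]
```

View pics/w5.png

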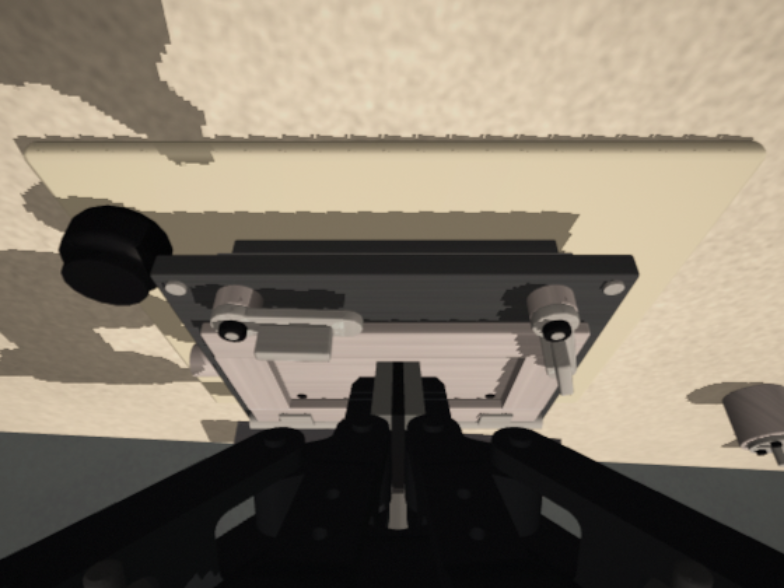

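The left rib overshot: it leans 18.7° outward, and the rib centre (−55, 83) agrees. So the finger's effective half-width is about 14.5 mm. I'll do the right one with that value, then nudge the left back.

```bash
python3 -m handwheel '[[0.009,-0.0222,0.0252,0,0,0],[0.009,-0.0222,0.0252,0,0,0],[-0.0169,0,0.0141,0,0,0],[-0.0046,0,0.0039,0,0,0],[-0.0046,0,0.0039,0,0,0],[-0.0046,0,0.0039,0,0,0],[-0.0046,0,0.0039,0,0,0],[0,0,0,0,0,0]]'
python3 - <<'E'
from h import *
go([-.046,-.057,.069])
E
```

```text
time: 9.78
ee_pos: [0.5624, -0.0536, 0.083]
tcp_rot: [180.0, 40.2, -170.5]
wrist_force: [-0.7, 1.3, 0.2]
opening: 0.0002
t 9.78 tip now [-64.5 -42.7  70. ] F [-0.7  1.3  0.2] turn [0.1 0.2 0.1] shift(after turn) [-0.0136 -0.0143  0.0127] q [-12. -27. -46.  33.  14. -17.]
```

```bash
python3 -m handwheel '[[-0.0045,-0.0048,0.0042,0,0,0],[-0.0045,-0.0048,0.0042,0,0,0],[-0.0045,-0.0048,0.0042,0,0,0],[0,0,0,0,0,0],[0,0,0,0,0,0],[0,0,0,0,0,0],[0,0,0,0,0,0],[0,0,0,0,0,0]]'
python3 -c "from h import *; go([-.046,-.057,.069])"
python3 -m handwheel '[[0,0.005,0,0,0,0],[0,0,-0.03,0,0,0],[0,0,-0.03,0,0,0],[0.0164,0.026,-0.0163,0,0,0],[0.0164,0.026,-0.0163,0,0,0],[0,0,0,0,0,0],[0,0,0,0,0,0],[0,0,0,0,0,0]]'
cat > meas.py <<'E'
from h import *
import sys
c=cam('wrist'); cv2.imwrite('pics/'+sys.argv[1],cv2.resize(c['img'],None,fx=1.4,fy=1.4)[:,:,::-1])
P=hol(pts(c)); z=P[...,2]; ok=c['depth']>0
for s in(1,-1):
        m=ok&(z>.076)&(z<.087)&(abs(P[...,0]+.06)<.06)&(abs(P[...,1]-s*.065)<.055)
        p=P[m][:,:2]*1000; q=np.median(p,0) if len(p) else 0
        if len(p)>10: print(s,len(p),cv2.minAreaRect(p.astype(np.float32)))
m=ok&(abs(P[...,1])<.09)&(P[...,0]>-.058)&(P[...,0]<-.036)&(abs(P[...,1])<.05)&(z>.04)&(z<.08); print('bar z',np.percentile(z[m],[10,50,90]) if m.any() else 0)
E
python3 meas.py w6.png; python3 -c "from h import *; go([-.11,.118,.1])"
```

```text
time: 10.45
ee_pos: [0.5819, -0.0659, 0.0813]
tcp_rot: [-180.0, 40.2, -170.6]
wrist_force: [-0.7, -0.8, -0.1]
opening: -0.0
t 10.45 tip now [-47.3 -58.   68.3] F [-0.7 -0.8 -0.1] turn [0.  0.2 0.1] shift(after turn) [-0.0014  0.001   0.0003] q [-13. -23. -44.  32.  14. -17.]
time: 11.12
ee_pos: [0.4893, -0.0233, 0.1312]
tcp_rot: [-180.0, 40.2, -170.6]
wrist_force: [1.0, 0.4, 0.4]
opening: 0.0002
1 308 ((-55.280704498291016, 83.21897888183594), (34.692352294921875, 6.986414432525635), 18.73233413696289)
-1 416 ((-53.841636657714844, -74.37474822998047), (33.7835807800293, 7.535995006561279), 1.7893099784851074)
bar z [0.05909316 0.05949754 0.05990788]
t 11.17 tip now [-131.8   -1.3  117.6] F [ 0.  -0.2 -0.3] turn [0.  0.2 0.1] shift(after turn) [-0.0054  0.1193  0.0274] q [ -9. -43. -49.  45.  12. -14.]
```

Right turnbutton at 1.8°, bar flat. Now I'll go round the outside of the left one.

```bash
python3 -m handwheel '[[0,0.0299,0,0,0,0],[0,0.0299,0,0,0,0],[0,0.0299,0,0,0,0],[0,0.0299,0,0,0,0],[-0.0119,0,0.0304,0,0,0],[-0.0119,0,0.0304,0,0,0],[-0.0119,0,0.0304,0,0,0],[0,0,0,0,0,0]]'
python3 -c "from h import *; go([-.046,.0935,.070])"
```

```text
time: 11.83
ee_pos: [0.5557, 0.1089, 0.0761]
tcp_rot: [-180.0, 39.5, -170.6]
wrist_force: [-1.9, 0.1, -1.0]
opening: 0.0
t 11.83 tip now [-45.  118.6  63. ] F [-1.9  0.1 -1. ] turn [ 0.  -0.5  0.1] shift(after turn) [-0.0038 -0.0251 -0.006 ] q [ 12. -28. -47.  31.  -2.   2.]
```

```bash
python3 -m handwheel '[[-0.0038,0,-0.006,0,0,0],[0,-0.0063,0,0,0,0],[0,-0.0063,0,0,0,0],[0,-0.0063,0,0,0,0],[0,-0.0063,0,0,0,0],[0,0,0,0,0,0],[0,0,0,0,0,0],[0,0,0,0,0,0]]'
python3 -c "from h import *; go([-.046,.0935,.070])"
python3 -m handwheel '[[0,0.006,0,0,0,0],[0,0,-0.03,0,0,0],[0,0,-0.03,0,0,0],[0.0164,0,-0.0163,0,0,0],[0.0164,0,-0.0163,0,0,0],[0,-0.04,0,0,0,0],[0,-0.04,0,0,0,0],[0,0,0,0,0,0]]'
python3 meas.py w7.png
```

```text
time: 12.5
ee_pos: [0.5579, 0.0832, 0.0919]
tcp_rot: [-180.0, 40.2, -170.7]
wrist_force: [0.1, 1.2, 2.3]
opening: 0.0002
t 12.5 tip now [-46.8  93.   79. ] F [0.1 1.2 2.3] turn [0.  0.2 0. ] shift(after turn) [0.0051 0.0005 0.0074] q [  8. -30. -47.  33.   1.  -1.]
time: 13.17
ee_pos: [0.4862, -0.0094, 0.1411]
tcp_rot: [-179.8, 40.2, -171.0]
wrist_force: [0.4, 0.3, -0.8]
opening: -0.0002
1 331 ((-54.22745132446289, 78.39151763916016), (34.557525634765625, 7.230836391448975), 8.42951488494873)
-1 425 ((-53.699676513671875, -74.32710266113281), (34.92009735107422, 7.277813911437988), 1.9975677728652954)
bar z [0.05905801 0.05950784 0.05992865]
```

View pics/w7.png

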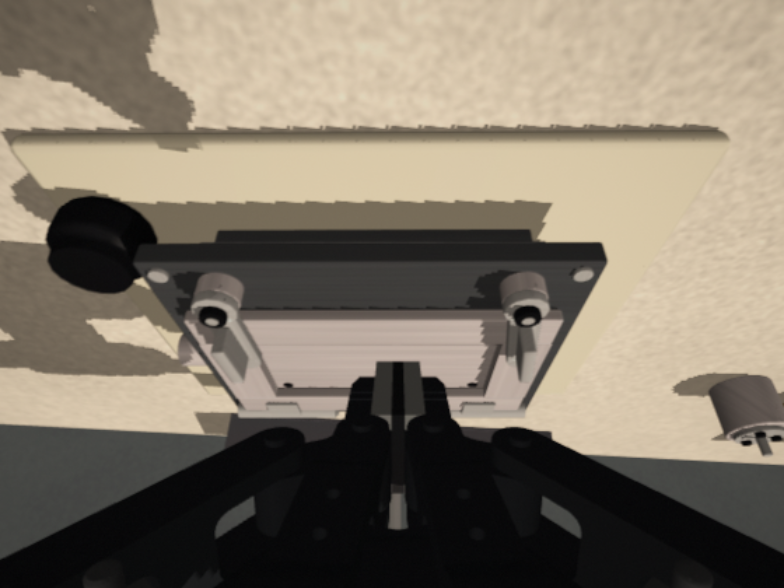

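The view shows both turnbuttons lying back over the front bar: left from (527,315), right from (212,315). Left is 8.4° and right 2° off, within the 17° tolerance, and the bar is flat. The arm is clear, so I'll hand in.

```bash
python3 -c "from h import *; print(order.job_done()); go([-.11,0,.1])"
```

```text
the job is handed in; nothing more can be done
None
the job is handed in; nothing more can be done
```

The clamp frame is closed flat and both turnbuttons point back over its front bar. I handed the job in at about 13 s; no verdict was reported.

I pushed the front bar down to its stop with the closed fingers, then swung each turnbutton back by its rib. The left one overshot to about 19° outward because I took the fingers to be narrower than they are, so I nudged it back from the outside.

- **Frame:** the bar's top read 59.5 mm at the last wrist-camera check, against 58.5 mm nominal. That is within the 2 mm calibration.
- **Turnbuttons:** the right one is about 2° off straight. The left one still leans about 8° outward, inside the 17° tolerance but not exactly square, and I did not correct it further.
- **Rest of the bench:** I saw no sign of the arm touching the microscope or the loose items, but I did not re-measure the items' positions at the end.
- **Arm:** clear of everything, with wrist force under 1 N.
- **Fingertip height:** during the left pushes the fingertips ended up to 9 mm higher than commanded. I did not find out why.

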